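# Swing the grooved pin-rest tile round the shelf post

## Task

The grooved tile on the shelf should have its grooves running along the shelf, so that hinge pins laid in it cannot roll off the front. It lies on the inner side of one of the two square posts: push it against that post and swing its front end outward round the post, a quarter turn, until it lies squarely up against the post's front face (the robot's side) with the grooves running along the shelf. Keep it flat on the shelf and leave the plain smooth tile alone.

Things in the scene. Friction and masses are not known exactly. Their poses are not given: they have to be found in the camera images.
- grooved_tile: Loose glazed terracotta tile, 100 x 100 x 16 mm with five parallel ribs (top 4 mm), 0.3 kg, slippery, flat on the shelf. Origin: centre of its underside; x along the grooves, z up. At the start the grooves run front to back; one side lies 3 to 25 mm from a post's inner face, its back 10 to 30 mm alongside the post, the rest reaching past it to the robot. Pushed straight at the post it jams; swung in an arc it turns.
- plain_tile: Loose glazed terracotta tile with a smooth top, 100 x 100 x 16 mm, lying in the same way beside the other post. Origin at the centre of its underside. To be left alone.
- post_left: Fixed upright pale waxed wooden post, 24 x 24 mm, 45 mm tall, on the left (+y) part of the shelf. Origin: centre of its foot, on the shelf top (45 mm above the table). Its sides are square with the shelf: x points to the shelf back (away from the robot), y along the shelf to the robot's left; front face 12 mm towards -x, inner face (to the middle of the shelf) 12 mm towards -y.
- post_right: Fixed upright pale waxed wooden post, 24 x 24 mm, 45 mm tall, on the right (-y) part of the shelf. Origin: centre of its foot, on the shelf top (45 mm above the table). Its sides are square with the shelf: x points to the shelf back (away from the robot), y along the shelf to the robot's left; front face 12 mm towards -x, inner face (to the middle of the shelf) 12 mm towards +y.
Not all that is in view belongs to the job. Leave any grey or pink look-alike of the grooved_tile alone.

How it is judged:
On the way:
1. the grooved tile, partly turned (20 to 75 degrees), bears against a post (angle between the x axis of grooved_tile and the x axis of post_right, either way round between 0.35 and 1.31 rad and (contact force between grooved_tile and post_left above 0.2 N or contact force between grooved_tile and post_right above 0.2 N)), for 0.05 s.
At the end, for the whole second after the job is handed in: The grooved tile lies flat and at rest in front of a post, grooves along the shelf within 12 degrees, its back edge within about 18 mm of the post's front face, and its centre within 50 mm sideways of the post's centre (angle between the x axis of grooved_tile and the y axis of post_right, either way round below 0.21 rad and ((x of grooved_tile in the frame of post_left between -0.08 and -0.054 m and y of grooved_tile in the frame of post_left between -0.05 and 0.05 m) or (x of grooved_tile in the frame of post_right between -0.08 and -0.054 m and y of grooved_tile in the frame of post_right between -0.05 and 0.05 m)) and angle between grooved_tile's own z axis and vertical below 0.1 rad and linear speed of grooved_tile below 0.01 m/s); the robot touches nothing.
It fails at once if the plain tile is moved by more than 15 mm (distance of plain_tile from where it was at the start of the episode above 0.015 m).
It fails at once if the grooved tile is tipped by more than 15 degrees (angle between grooved_tile's own z axis and vertical above 0.26 rad).
It also fails if it takes over 51 s, if anything falls off the work surface, if the arm or the gripper's body presses on something with over 40 N, if the wrist force passes 120 N, or if a joint passes its speed limit or range.

## Robot

A 6-joint arm with a two-finger parallel gripper is mounted at the origin on the work surface. World frame = base frame: x ahead of the robot, y to its left, z up, the work surface at z = 0. Lengths are in m, angles in rad, forces in N, time in s.
With the tool pointing down it reaches from about 0.35 to 0.775 m from the base axis. Payload 5.5 kg.
Tool frame: the origin (TCP) lies at the very end of the fingers, on their centre line; the grasp point (between the pads) lies 19 mm behind it; z points along the fingers, y is the direction in which the jaws open and shut (so a half turn about z gives the same grasp; the last joint's range is limited). The gripper opens to 85 mm and grips with 20 to 120 N. Pads are 22 mm wide; open, the fingers measure 114 mm over their backs; the gripper's body (76 mm by 85 mm) begins 54 mm behind the grasp point. The pads swing forward as they close: fully open they stand 13 mm farther back than shut.
Start: joints at [-0.14, 0.313, 0.046, 1.304, 0, 1.431], TCP at [0.575, -0, 0.231] pointing down, gripper open.
Joint ranges: [-2.76, 2.76], [-0.86, 1.69], [-1.03, 1.26], [-2.2, 2.34], [-1.47, 1.5], [-3.14, 3.14]. Speed limits (rad/s): [2.57, 2.57, 3.14, 3.14, 3.14, 3.14].

## Interface

Orientations are given as a unit quaternion [x, y, z, w].
In Python, from rig import arm, solve_ik, status, optics, order gives the robot as it stands. The module is installed in compiled form; this text tells all that it offers. Calls block until the motion is done:
- arm.goto(position, orientation): joint-space move of the TCP to a pose.
- arm.servo_line(position, frame=None, rate=0.15): straight line of the TCP; frame=None keeps the orientation; rate is the mean speed in m/s.
- arm.goto_joints(angles): joint-space move.
- arm.command_gripper(opening, grip_force=None): finger opening in m; grip_force is the grip in N (None keeps the last); returns when the fingers have stopped.
- arm.sleep(seconds).
- solve_ik(position, orientation): joint angles nearest the present ones, or None.
- status.sense(): the state.
- optics.read_camera(name): name is "scene" or "side" or "wrist"; returns (picture, depth): 480x640x3 uint8, red, green, blue; 480x640 float32, m along the optical axis (not along the pixel's ray), 0 where there is no reading.
- optics.camera_info(name): a dict with "fx", "fy", "cx", "cy" (pixels), "D" ([k1, k2, p1, p2, k3] as OpenCV has them; the pictures are not rectified), "camera_from_world" (4x4, takes a point from world to camera coordinates); the wrist camera has in their place "tool_from_camera" (4x4, takes a point from camera to tool coordinates, whose origin is the TCP and whose axes are the flange's). Camera axes: x right, y up, looking along -z (the intrinsics and any distortion apply to the point x, -y, -z); pixel columns grow to the right and rows downward; lengths in m; the calibration is good to about 2 mm. A picture is of the moment at which its call begins: read the wrist's pose just before it. camera_info takes no time and is no camera call.
A pose or a line that the arm cannot do raises arm.MotionError and nothing moves.
- order.finish_job(): hands the job in, once; it reports no verdict.
Trained networks look in the newest picture that a camera, given by its name, has taken for a name from the list of things; names that differ only in an ending like _2 or _b are one class to them, and where a whole thing is asked for, a point or a joint stands for the part that bears it (a point fixed in the world has none). Each returns a list of dicts, best first, with "confidence" (0 to 1); they miss things now and then, are a little off and sometimes report something else, mostly with a low value. They report only what shows in the picture. A call takes as long as a camera call. They do not tell look-alikes from the thing itself.
- optics.spot_in(camera, label): "position" ([x, y, z] in m, in the coordinates of the camera as it stood for that picture, good to about 4 mm: the middle of the surface that is visible of it).
- optics.regions_of(camera, label): "region" (480x640 bool, what is visible of it).
The state is a dict: "time": time; "q": joint angles; "qd": joint speeds; "tau": joint torques, N m; "tool_pos": TCP position; "tcp_rot": TCP orientation; "force": force on the tool from outside, world axes, zero at the start; "moment": the same for the moment, N m; "grip_width": finger opening in m.
Only numpy, scipy, OpenCV 4.12 (cv2) and the standard library are available. Lean on these libraries where they do the work, as an engineer would, in place of code of your own. Each camera call takes 0.05 s, during which the arm holds its last target. There are 200 camera calls.

## Working session

There is one attempt and no reset: what is moved stays moved. The work goes in short steps, each a Python script; the robot and the scene stay as the last script left them, time stands still between calls to the robot, and variables do not carry over. Pictures are saved under pics/ and viewed, about 8 in all and at most 12, crops included, and the job is handed in when it is done.

```bash
mkdir -p pics
cat > h.py <<'E'
import numpy as np, cv2
from rig import arm, solve_ik, status, optics, order
def grab(n):
    s=status.sense(); im,d=optics.read_camera(n); return s,im,d
def T(n,s=None):
    i=optics.camera_info(n)
    if n!='wrist': return np.linalg.inv(np.array(i['camera_from_world']))
    from scipy.spatial.transform import Rotation as R
    M=np.eye(4); M[:3,:3]=R.from_quat(s['tcp_rot']).as_matrix(); M[:3,3]=s['tool_pos']
    return M@np.array(i['tool_from_camera'])
def rays(n,uv):
    i=optics.camera_info(n); K=np.array([[i['fx'],0,i['cx']],[0,i['fy'],i['cy']],[0,0,1.]])
    p=cv2.undistortPoints(np.array(uv,float).reshape(-1,1,2),K,np.array(i['D'],float)).reshape(-1,2)
    return np.c_[p[:,0],-p[:,1],-np.ones(len(p))]
def pts(n,uv,d,s=None):
    uv=np.array(uv).reshape(-1,2); r=rays(n,uv)*d[uv[:,1].astype(int),uv[:,0].astype(int)][:,None]
    M=T(n,s); return r@M[:3,:3].T+M[:3,3]
def onz(n,uv,z,s=None):
    M=T(n,s); r=rays(n,uv)@M[:3,:3].T; return M[:3,3]+r*((z-M[2,3])/r[:,2])[:,None]
E
python3 - <<'E'
from h import *
print(status.sense())
for n in ['scene','wrist']:
    s,im,d=grab(n); cv2.imwrite(f'pics/{n}0.png',im[...,::-1])
    M=T(n,s); print(n,M[:3,3],M[:3,2])
    for l in ['grooved_tile','plain_tile','post_left','post_right']:
        for r in optics.spot_in(n,l): print(l,round(r['confidence'],2),(M@np.r_[r['position'],1])[:3].round(4))
E
```

```text
{'time': 0.0, 'q': array([-1.39571925e-01,  3.14006011e-01,  4.49624503e-02,  1.30359719e+00,
       -1.97709509e-06,  1.43118528e+00]), 'qd': array([-0.00041625,  0.0002567 , -0.00027213, -0.00104002, -0.0002006 ,
       -0.00011624]), 'tau': array([-2.90074182e-03, -4.80629075e+01,  2.98531097e+01,  1.95313990e-02,
       -3.83516899e-04, -4.27451073e-05]), 'tool_pos': array([5.74481980e-01, 7.86892539e-05, 2.30398923e-01]), 'tcp_rot': array([ 7.07092649e-01,  7.07120312e-01, -5.55816359e-04, -7.35897200e-04]), 'force': array([ 0.5346288 ,  0.89548836, -0.24598976]), 'moment': array([-0.01650638, -0.01854057, -0.00732424]), 'grip_width': 0.08547369621604536}
scene [ 1.02512262 -0.71950462  1.20774553] [ 0.40150773 -0.45610122  0.79420603]
grooved_tile 0.95 [ 0.579  -0.2628  0.0532]
grooved_tile 0.88 [ 0.3445 -0.0889  0.0091]
grooved_tile 0.78 [ 0.2761 -0.5155  0.0118]
grooved_tile 0.65 [ 0.3198 -0.3437  0.0126]
grooved_tile 0.34 [ 0.6171 -0.3359  0.0848]
plain_tile 0.91 [0.6052 0.1786 0.0597]
post_left 0.71 [0.6407 0.2464 0.0794]
post_right 0.66 [ 0.6152 -0.3349  0.0841]
wrist [0.57422863 0.08244607 0.3739198 ] [-0.0015212   0.32114804  0.94702778]
grooved_tile 0.91 [ 0.3132 -0.3561  0.0131]
grooved_tile 0.89 [ 0.3442 -0.0767  0.0095]
grooved_tile 0.56 [ 0.578  -0.2193  0.0575]
plain_tile 0.62 [0.5975 0.1521 0.0622]
```

View pics/scene0.png

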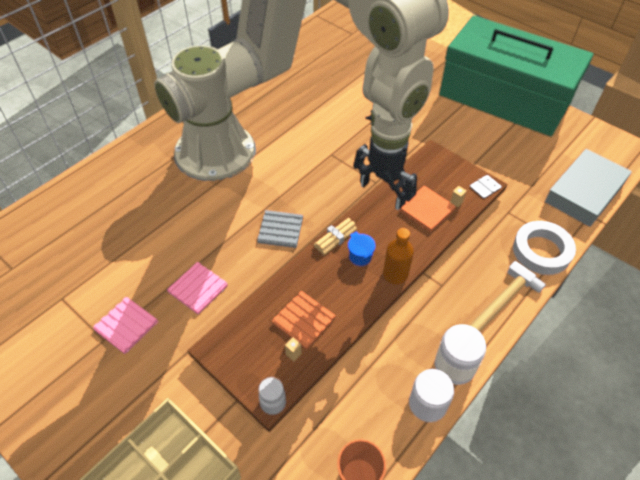

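View pics/wrist0.png

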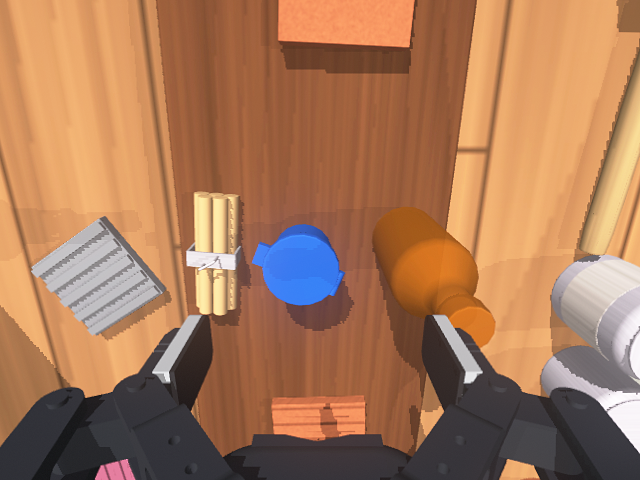

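The grooved tile is the terracotta one at the right post (scene px ~(303,318); post at (292,348)). The plain tile is at (428,208). The grey and pink look-alikes are off the shelf. Next I'll take close wrist views.

Run:
```python
from h import *
q=[.70710678,.70710678,0,0]
for k,p in enumerate([[.56,-.21,.27],[.52,-.24,.25]]):
    arm.goto(p,q); s,im,d=grab('wrist'); cv2.imwrite(f'pics/w{k+1}.png',im[...,::-1]); np.savez(f'w{k+1}.npz',im=im,d=d,pos=s['tool_pos'],rot=s['tcp_rot'])
    M=T('wrist',s)
    for l in ['grooved_tile','post_right']:
        for r in optics.spot_in('wrist',l): print(l,round(r['confidence'],2),(M@np.r_[r['position'],1])[:3].round(4))
    for l in ['grooved_tile','post_right']:
        for r in optics.regions_of('wrist',l)[:2]:
            m=r['region']; v,u=np.nonzero(m); P=pts('wrist',np.c_[u,v],d,s)
            hz=np.median(P[:,2]); zt=np.percentile(P[:,2],90); Q=P[abs(P[:,2]-zt)<.006]
            print(l,r['confidence'],'px',u.mean().round(),v.mean().round(),'ztop',zt.round(4),'rect',cv2.minAreaRect(Q[:,:2].astype(np.float32)*1000))
    v,u=np.mgrid[0:480:4,0:640:4]; P=pts('wrist',np.c_[u.ravel(),v.ravel()],d,s)
    print('time',status.sense()['time'],'shelf z',np.median(P[(abs(P[:,2]-.045)<.01),2]))
```

```text
grooved_tile 0.9 [ 0.3186 -0.3361  0.0097]
grooved_tile 0.83 [ 0.5761 -0.249   0.0591]
grooved_tile 0.7 [ 0.3418 -0.0828  0.0133]
grooved_tile 0.58 [ 0.2647 -0.4688  0.0063]
post_right 0.93 [ 0.6141 -0.3205  0.0851]
grooved_tile 0.98 px 116.0 301.0 ztop 0.0165 rect ((315.41058349609375, -341.5516052246094), (99.23152923583984, 101.20330810546875), 4.382410049438477)
grooved_tile 0.96 px 334.0 247.0 ztop 0.062 rect ((577.3009033203125, -255.63253784179688), (100.02752685546875, 100.46035766601562), 1.9331475496292114)
post_right 0.75 px 369.0 320.0 ztop 0.0912 rect ((614.5938110351562, -329.4458923339844), (25.87848472595215, 24.30221176147461), 88.76513671875)
time 1.6167 shelf z 0.045422820212340786
grooved_tile 0.94 [ 0.2459 -0.4703  0.0101]
grooved_tile 0.82 [ 0.575  -0.246   0.0565]
grooved_tile 0.74 [ 0.341  -0.0902  0.0135]
grooved_tile 0.62 [ 0.3187 -0.3358  0.015 ]
post_right 0.94 [ 0.6115 -0.3253  0.0869]
grooved_tile 0.94 px 138.0 285.0 ztop 0.0166 rect ((314.6576232910156, -341.0322265625), (100.69475555419922, 100.62483978271484), 3.812871217727661)
grooved_tile 0.7 px 122.0 44.0 ztop 0.0167 rect ((338.9145812988281, -83.2218246459961), (100.64302825927734, 100.78787231445312), 32.788700103759766)
post_right 0.88 px 414.0 303.0 ztop 0.0912 rect ((614.4038696289062, -329.046630859375), (24.986913681030273, 24.258255004882812), 89.00634002685547)
time 2.2 shelf z 0.045495397369657464
```

View pics/w1.png

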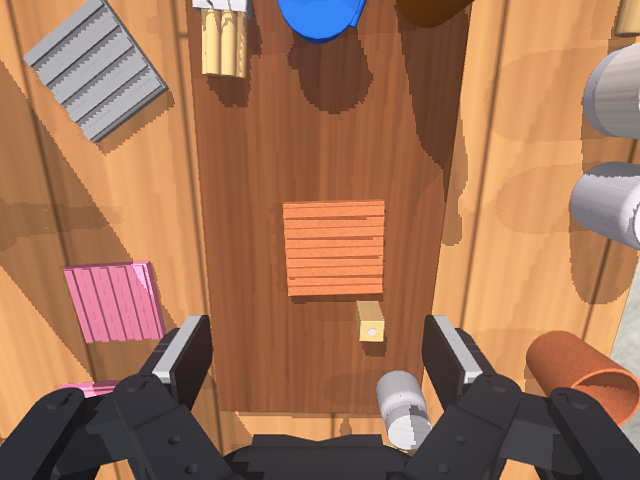

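Run:
```python
from h import *
z=np.load('w1.npz'); s=dict(tool_pos=z['pos'],tcp_rot=z['rot']); d=z['d']; im=z['im']
v,u=np.mgrid[0:480,0:640]; P=pts('wrist',np.c_[u.ravel(),v.ravel()],d,s); ok=d.ravel()>0
sel=ok&(abs(P[:,0]-.577)<.03)&(abs(P[:,1]+.2556)<.06)
a=np.radians(1.9); Q=P[sel]-[.5773,-.2556,0]; yl=-Q[:,0]*np.sin(a)+Q[:,1]*np.cos(a)
for b in np.arange(-.058,.058,.002):
    m=abs(yl-b)<.001
    print(int(round(b*1000)),round(1000*np.median(Q[m,2]),1) if m.any() else None,end=' | ')
# shelf edges
i=ok.reshape(480,640); Z=P[:,2].reshape(480,640)
sh=P[ok&(abs(P[:,2]-.045)<.004)]
for side in (0,1):
    E=[]
    for y in np.arange(-.42,-.05,.02):
        m=abs(sh[:,1]-y)<.004
        if m.sum()>50: E.append((y,(sh[m,0].min(),sh[m,0].max())[side]))
    E=np.array(E); print('\nedge',side,E[:,1].round(3), np.degrees(np.polyfit(E[:,0],E[:,1],1)[0]))
c=cv2.resize(im[190:310,270:400],None,fx=5,fy=5); cv2.imwrite('pics/crop.png',c[...,::-1])
```

```text
-58 45.4 | -56 45.8 | -54 None | -52 None | -50 57.0 | -48 57.9 | -46 61.4 | -44 61.3 | -42 61.3 | -40 61.4 | -38 60.3 | -36 57.4 | -34 57.6 | -32 57.3 | -30 57.4 | -28 57.6 | -26 60.9 | -24 61.4 | -22 61.4 | -20 61.4 | -18 61.4 | -16 58.4 | -14 57.5 | -12 57.5 | -10 57.5 | -8 57.5 | -6 57.4 | -4 61.2 | -2 61.4 | 0 61.6 | 2 61.4 | 4 60.3 | 6 57.5 | 8 57.4 | 10 57.4 | 12 57.4 | 14 57.4 | 16 60.8 | 18 61.5 | 20 61.4 | 22 61.4 | 24 61.5 | 26 58.1 | 28 57.4 | 30 57.4 | 32 57.4 | 34 57.8 | 36 293.1 | 38 293.2 | 40 290.0 | 42 288.3 | 44 294.3 | 46 289.9 | 48 302.0 | 50 284.8 | 52 310.1 | 54 310.2 | 56 344.6 | 
edge 0 [0.439 0.44  0.44  0.439 0.441 0.44  0.44  0.441 0.441 0.441 0.442 0.443
 0.443 0.443 0.444 0.444 0.444 0.444 0.444] 0.9082786573454805

edge 1 [0.907 0.839 0.888 0.681 0.688 0.688 0.69  0.69  0.69  0.865 0.849 0.849
 0.865 0.692 0.869 0.843 0.836 0.843 0.694] 3.204564114676955
```

View pics/crop.png

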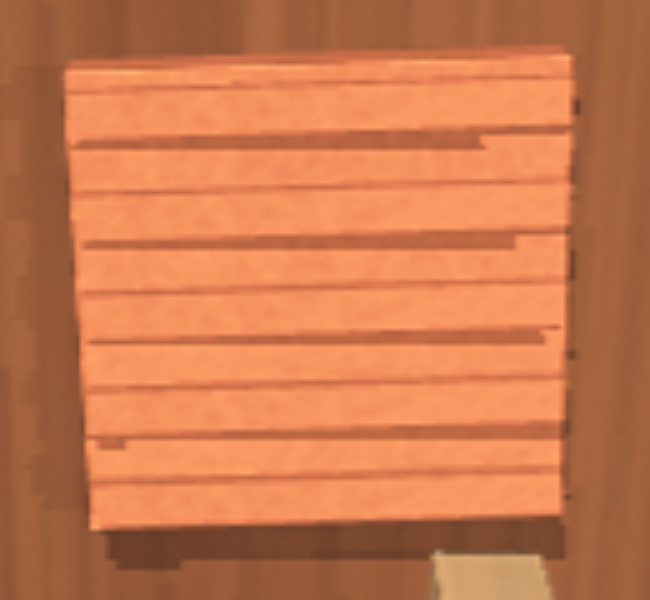

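The wrist view shows the tile at ~(335,247), with ribs 10 mm wide at 20 mm pitch, and the post top at (370,322). Heights agree with the text: shelf 45 mm, tile 61 mm, post 91 mm.

Plan: hold the tile's back-left corner between the two open fingers, one on the left side and one on the back edge. Then push it to the post and swing it about the post's front-inner corner. First I'll check IK along the path and probe the fingertip height.

```bash
cat > plan.py <<'E'
from h import *
from scipy.spatial.transform import Rotation as R
W=.080; a=.050; b=np.sqrt(W*W-a*a)
A=np.array([.05-a,.05]); B=np.array([.05,.05-b]); J=(B-A)/W; N=np.array([-J[1],J[0]])  # N: outward along tool x
if N@[1,1]<0: N=-N
G=(A+B)/2+.011*N             # TCP in tile frame
YS=np.radians(-1.0)
C=np.array([.6145,-.3292])+R.from_euler('z',YS).as_matrix()[:2,:2]@[-.012,.012]
def rot(t): return np.array([[np.cos(t),-np.sin(t)],[np.sin(t),np.cos(t)]])
def quat(psi):
    y=np.array([np.cos(psi),np.sin(psi),0]); z=np.array([0,0,-1.]); return R.from_matrix(np.c_[np.cross(y,z),y,z]).as_quat()
def tool(cen,th,back=0.,z=.05):
    p=cen+rot(th)@(G+N*back); return [*p,z],quat(th+np.arctan2(J[1],J[0]))
c0=np.array([.5773,-.2556]); t0=np.radians(1.93)
s0=(rot(-t0)@(C-c0))[0]; gap=-(rot(-t0)@(C-c0))[1]-.05
def pivot(th,s=s0,pen=0.): return C-rot(th)@[s,-.05+pen]
E
python3 - <<'E'
from plan import *
print('s0,gap',s0,gap,'C',C,'final',pivot(np.pi/2+YS)-[.6145,-.3292])
for th in np.radians([1.93,30,60,89]):
    p,q=tool(pivot(th),th,z=.035); print(np.round(p,3),solve_ik(p,q))
b0=status.sense()['force']
arm.command_gripper(W); print(status.sense()['grip_width'])
p,q=tool(c0,t0,back=.014,z=.12); arm.goto(p,q); f0=status.sense()['force']
p[2]=.066; arm.servo_line(p,rate=.1)
z=.066
while z>.032:
    z-=.002; p[2]=z; arm.servo_line(p,rate=.03); f=status.sense()['force']-f0
    if f[2]>2.5: break
s=status.sense(); print('stop z',z,s['tool_pos'],f,s['time'])
s,im,d=grab('wrist'); cv2.imwrite('pics/w3.png',im[...,::-1])
E
```

```text
s0,gap 0.023329238245729314 0.012213384650334773 C [ 0.60271126 -0.3169924 ] final [-0.06218828 -0.01024546]
[ 0.61  -0.241  0.035] [-0.49828607  0.58150414 -0.0332942   0.95599798  0.          1.9344902 ]
[ 0.574 -0.246  0.035] [-0.53402267  0.5270715  -0.12869247  0.91503235  0.          1.40883968]
[ 0.542 -0.27   0.035] [-0.59476235  0.49609351 -0.18174723  0.89295559  0.          0.82450122]
[ 0.527 -0.305  0.035] [-0.65670376  0.5017298  -0.17216387  0.89690266  0.          0.25641433]
0.08021563359100022
stop z 0.03199999999999997 [ 0.62081269 -0.21980922  0.03397801] [-3.04211125  1.65520916 10.28813982] 8.3
```

View pics/w3.png

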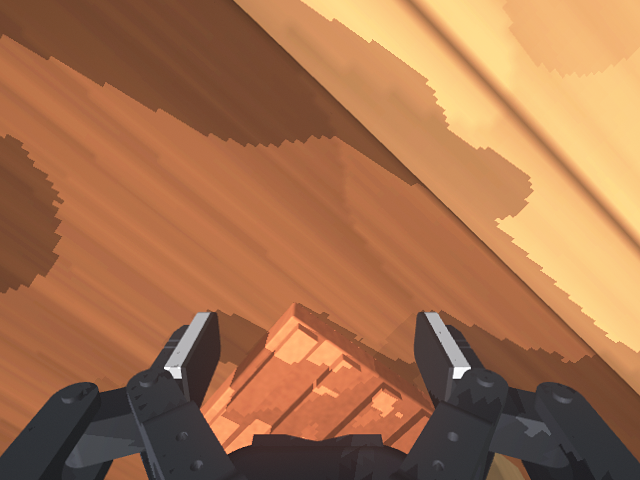

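The fingers straddle the tile's back-left corner (297,305) and the tips reach the shelf at TCP z≈0.033, as expected. Now seat, push and swing.

```bash
cat >> plan.py <<'E'
Z=.039
def go(cen,th,back=0.,rate=.04,z=Z):
    p,q=tool(np.array(cen),th,back,z); arm.servo_line(p,q,rate=rate)
E
python3 - <<'E'
from plan import *
go(c0,t0,.014); f0=status.sense()['force']; print('f0',f0)
def rep(n):
    s=status.sense(); f=s['force']-f0; print(n,f.round(1),round(s['time'],1)); return np.linalg.norm(f)
go(c0,t0,0.); rep('seat')
go(pivot(t0),t0); rep('push')
for d in range(5,51,5):
    th=np.radians(d); go(pivot(th,pen=.001),th)
    if rep(d)>20: break
s,im,d=grab('wrist'); cv2.imwrite('pics/w4.png',im[...,::-1])
s,im,d=grab('scene')
rs=optics.regions_of('scene','grooved_tile')
for r in rs:
    v,u=np.nonzero(r['region']); P=pts('scene',np.c_[u,v],d); Q=P[abs(P[:,2]-.060)<.006]
    if len(Q)>50: print(r['confidence'],len(Q),cv2.minAreaRect(Q[:,:2].astype(np.float32)*1000))
cv2.imwrite('pics/s4.png',cv2.resize(im[240:400,210:400],None,fx=3,fy=3)[...,::-1])
print('want',pivot(th),50)
E
```

```text
f0 [ 0.52061356  0.24898659 -0.21923302]
seat [-0.6  0.4  1.6] 9.2
push [-1.7  1.2  0.6] 9.6
5 [-1.7  2.9  1.7] 9.9
10 [-2.   3.  -0.1] 10.2
15 [-3.2  3.1  0.9] 10.5
20 [-3.1  3.2  0.7] 10.8
25 [-3.6  2.6  0.7] 11.2
30 [-3.1  2.4 -1.4] 11.5
35 [-3.4  1.7 -0.3] 11.8
40 [-3.6  1.9 -0. ] 12.1
45 [-4.3  1.5  0.5] 12.4
50 [-4.8  2.4  0.1] 12.7
0.59 1596 ((550.5999755859375, -306.5213928222656), (98.98657989501953, 99.48394775390625), 49.29316329956055)
want [ 0.54941329 -0.30272425] 50
```

View pics/s4.png

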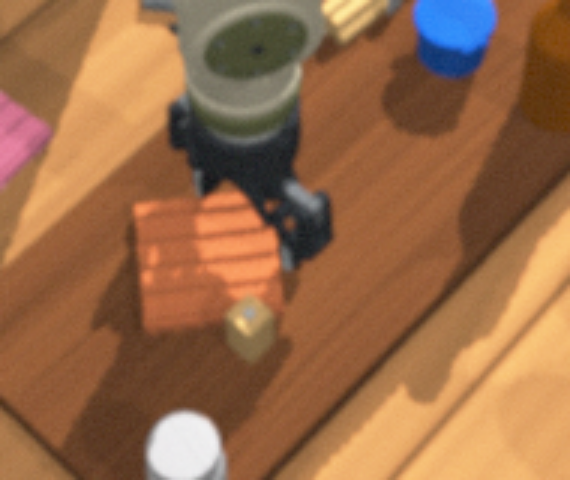

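Halfway through, the tile is turned 49° and touches the post (crop px ~(250,310)), as planned. Continuing.

Run:
```python
from plan import *
f0=np.array([.52,.25,-.22])
def rep(n):
    s=status.sense(); f=s['force']-f0; print(n,f.round(1),round(s['time'],1)); return f
for d in range(55,90,5):
    th=np.radians(d); go(pivot(th,pen=.001),th)
    if np.linalg.norm(rep(d))>20: break
th=np.radians(89)
for k in range(0,8):   # press gently toward the post face
    go(pivot(th,pen=.0005*k),th); f=rep(('press',k))
    if f[0]<-9: break
fc=pivot(th,pen=.0005*k)
go(fc,th,.03); go(fc,th,.03,rate=.1,z=.15)
arm.goto([.52,-.24,.25],[.70710678,.70710678,0,0])
s,im,d=grab('wrist'); cv2.imwrite('pics/w5.png',im[...,::-1])
for r in optics.regions_of('wrist','grooved_tile'):
    v,u=np.nonzero(r['region']); P=pts('wrist',np.c_[u,v],d,s); Q=P[abs(P[:,2]-.060)<.006]
    if len(Q)>50:
        R0=cv2.minAreaRect(Q[:,:2].astype(np.float32)*1000); print(r['confidence'],len(Q),R0,'rel post mm',rot(-YS)@(np.array(R0[0])-[614.5,-329.2]))
print(status.sense()['time'])
```

```text
55 [-4.5  1.  -0.2] 13.2
60 [-3.6 -0.2  1.1] 13.5
65 [-4.5  0.1 -0.1] 13.8
70 [-4.2 -0.1 -0.8] 14.2
75 [-4.5 -1.   0.5] 14.5
80 [-4.3 -0.7  0.5] 14.8
85 [-4.6 -1.2 -0.8] 15.1
('press', 0) [-3.3 -0.8 -1.3] 15.4
('press', 1) [-4.6 -1.6  0. ] 15.6
('press', 2) [-5.  -1.5  0.3] 15.9
('press', 3) [-5.6 -1.3  1.7] 16.1
('press', 4) [-6.9 -1.2  2. ] 16.4
('press', 5) [-7.9 -0.3  1.6] 16.6
('press', 6) [-8.8 -2.4  2.6] 16.9
('press', 7) [-10.7  -1.8   1.6] 17.1
0.85 8808 ((551.4046020507812, -338.7369079589844), (100.88219451904297, 100.2492904663086), 85.97138214111328) rel post mm [-62.91934622 -10.63662197]
20.125
```

View pics/w5.png

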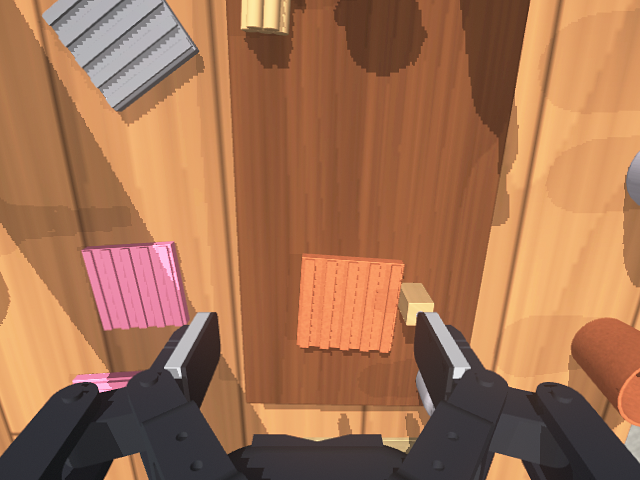

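The tile at ~(350,303) lies against the post's front face at ~(405,303), with its grooves along the shelf. It's about 3° off square, against 12° allowed. Handing in.

```bash
python3 -c "
from h import *
s,im,d=grab('scene'); M=T('scene')
print([(M@np.r_[r['position'],1])[:3].round(4) for r in optics.spot_in('scene','plain_tile')])
order.finish_job(); print(status.sense()['time'])"
```

```text
[array([0.6032, 0.179 , 0.0578])]
the job is handed in; nothing more can be done
the job is handed in; nothing more can be done
```

The grooved tile now lies flat against the front face of the right post with its grooves along the shelf, and I have handed the job in. I held its back-left corner between the open fingers, pushed it against the post and swung it a quarter turn round the post's front-inner corner.

- **Halfway:** the tile measured 49° with its side at the post. The wrist felt about 5 N, but I had no separate reading of the force on the post.
- **Final position:** the centre is at about (-63, -11) mm in the post's frame, inside both limits.
- **Final angle:** the grooves are about 3° off the shelf line, within the 12° allowed but not perfectly square. My final press of about 11 N did not remove this, and I did not correct it further.
- **Flatness:** the tile's top was still at its expected height.
- **Plain tile:** it was found within about 2 mm of where it started, which is within the detector's error.
- **Robot:** the arm was raised clear before handing in, at about 20 s of the 51 s allowed.

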